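# Peel the top loading tray off its stack and hold it over the light panel

## Task

Two nested stacks of slotted brown loading trays stand on the bench: take the top tray from the larger-size stack, the one whose trays match the lit window of the inspection light panel. The trays cling together, so peel it: raise the corner with the grip ear by about 25 mm while the opposite corner still sits on the stack, then take the tray clear without lifting, tipping or dragging the stack beneath. Finish holding the tray in the gripper, still and level, centred about 10 cm above the light panel with its long side along the panel's long side (either way round); leave the smaller stack and everything else where they are.

Things in the scene. Friction and masses are not known exactly. Their poses are not given: they have to be found in the camera images.
- tray: Top tray of the larger stack, loose, about 0.15 kg. Skirt 170 (x) x 130 (y) mm; slotted plate's top 18 mm above the skirt's bottom edge. Origin: centre of the underside (skirt's bottom edge), z up. Nests over the stack with 3 mm side play; four sprung rubber beads of the stack near the corners, inside the long sides, cling with about 1 to 3 N each until that corner is raised 7 mm
- tray_ear (a point): Centre of the larger top tray's grip ear, at (-58, 42, 31) mm in the tray's frame: an upright block on the plate at the (-x, +y) corner, 30 mm long along the tray's diagonal (direction (-58, 42)), 14 mm thick across it, 26 mm high (18 to 44 mm above the tray's origin). Pinch it across its 14 mm from above
- tray_far (a point): Bottom edge of the larger top tray's corner diagonally across from the ear, at (85, -65, 0) mm in the tray's frame
- stack: The rest of the larger stack: four nested brown trays stuck together, loose, 1.6 kg, 170 x 130 mm. Origin: centre of its underside on the bench; the top tray's origin sits 48 mm above it, axes alike. A 12 mm tier of 158 x 118 mm reaches up inside the top tray
- small_tray: Top tray of the smaller stack, alike but 140 x 105 mm (same heights and ear); origin: centre of its underside. Leave alone
- small_stack: The rest of the smaller stack: three trays, 140 x 105 mm, 36 mm up to its top tray's underside; origin: centre of its underside. Leave alone
- panel: Inspection light panel, fixed: flat aluminium box 194 (x) x 154 (y) mm with a white lit window of 170 x 130 mm in its top, 30 mm high over all. Origin: centre of its underside on the bench; x along its long side
- jar: Bystander: clear jar, 52 mm across, 70 high; origin under its centre
- tape: Bystander: cardboard-brown ring, 84 mm across, 22 high; origin under its centre
- trough: Bystander: open cardboard trough 70 x 150 x 45 mm; origin under its centre
- cup: Bystander: steel cup, 64 mm across, 60 high; origin under its centre
Not all that is in view belongs to the job. What is shaped like the tray but orange is not meant.

How it is judged:
By the outcome, as a careful person would: the job done as asked, in the order asked, and still so for the second after the job is handed in, while the arm keeps its last pose, push and grip.
It also fails if it takes over 43 s, if anything falls off the work surface, if the arm or the gripper's body presses on something with over 40 N, if the wrist force passes 120 N, or if a joint passes its speed limit or range.

## Robot

A 7-joint arm with a two-finger parallel gripper is mounted at the origin on the work surface. World frame = base frame: x ahead of the robot, y to its left, z up, the work surface at z = 0. Lengths are in m, angles in rad, forces in N, time in s.
With the tool pointing down it reaches from about 0.4 to 0.875 m from the base axis. Payload 19.3 kg.
Tool frame: the origin (TCP) lies on the mounting face of the last link; the fingertips stand 173 mm ahead of it and the grasp point (between the pads) lies 155 mm ahead of it; z points along the fingers, y is the line along which they close (so a half turn about z gives the same grasp; the last joint's range is limited). The gripper opens to 85 mm and grips with 20 to 120 N. Pads are 22 mm wide; open, the fingers measure 114 mm over their backs; the gripper's body (76 mm by 85 mm) begins 54 mm behind the grasp point. The pads swing forward as they close: fully open they stand 13 mm farther back than shut.
Start: joints at [-1.174, 0.521, -0.036, 1.599, 0.021, 1.021, -0.113], TCP at [0.281, 0.558, 0.405] pointing down, gripper open.
Joint ranges: [-2.91, 2.91], [-0.3, 2.13], [-1.5, 1.42], [0.17, 2.43], [-1.26, 4.41], [0.16, 1.93], [-2.52, 2.52]. Speed limits (rad/s): [1.89, 1.89, 2.39, 2.39, 3.01, 3.01, 3.01].

## Interface

Orientations are given as [roll, pitch, yaw] about the fixed x, y, z axes, in that order (R = Rz(yaw) Ry(pitch) Rx(roll)).
In Python, from workcell import bot, vision gives the robot as it stands.
- The arm moves only by the shell command python3 -m creep 'ROWS' [FORCE]. ROWS is JSON, a list that holds one entry, the list of rows, each a list of 7 numbers: the opening, from -1 (shut) to 1 (fully open), then the shift along the tool's x, y, z in cm, then the turn, a rotation vector about the tool's x, y, z in rad. In form: [[[grip, tx, ty, tz, rx, ry, rz], ...]]. A call has 1 to 12 rows; each row shifts and turns the commanded pose from where the row before left it, along the tool's axes as they then stand; what a row does not reach is not made up. A row lasts 1/8 s, in which the tool goes at most 62.5 mm and 10.7 degrees, less where a joint would pass 70% of its speed; a pose out of reach is approached as far as the arm can. A call with a gripper value outside its range is refused whole. The fingers move at their own pace and stop on an object; FORCE is the grip in N (left out, the last holds). Time passes only in rows, so rows that do not move let the fingers close. It gives the time, the measured TCP pose, the force, the opening and the grip force at its end, in the units of the state.
- bot.observe(): the state, without advancing time (a new reading comes with each control period).
- vision.grab_frame(name): name is "scene" or "top" or "wrist"; returns a dict with "image" (400x640x3 uint8, blue, green, red), "depth" (400x640 float32, m along the optical axis (not along the pixel's ray), 0 where there is no reading), "fovy" (degrees; the focal length in pixels is half the picture's height over the tangent of half this angle, whatever the lens; pixels are square), "cx", "cy" (the principal point, pixels), "cam_to_world" (4x4, takes a point from camera to world coordinates); the wrist camera has in their place "tool_from_camera" (4x4, takes a point from camera to tool coordinates, whose origin is the TCP and whose axes are the flange's). Camera axes: x right, y down, z forward; pixel columns grow to the right and rows downward; lengths in m; the calibration is good to about 2 mm. The wrist camera is an equidistant fisheye: a pixel r from the principal point sees the ray r / f radians off the axis. A picture is of the moment at which its call begins: read the wrist's pose just before it.
- bot.job_done(): hands the job in; it is judged then, once.
The state is a dict: "clock": time; "qpos": joint angles; "qd": joint speeds; "joint_efforts": joint torques, N m; "position": TCP position; "tool_rot": TCP orientation; "force": force on the tool from outside, world axes, zero at the start; "moment": the same for the moment, N m; "grip_width": finger opening in m; "finger_force": force on a finger pad.
Only numpy, scipy, OpenCV 4.12 (cv2) and the standard library are available. Lean on these libraries where they do the work, as an engineer would, in place of code of your own. Each camera call takes 0.05 s, during which the arm holds its last target. There are 200 camera calls.

## Working session

There is one attempt and no reset: what is moved stays moved. The work goes in short steps, Python scripts to look and compute and a shell command to move; the robot and the scene stay as the last step left them, time stands still between calls to the robot, and variables do not carry over. Pictures are saved under pics/ and viewed, at most 10 in all, crops included, and the job is handed in when it is done.

```bash
ls; mkdir -p pics; cat > h.py <<'E'
import numpy as np, cv2, pickle
from workcell import bot, vision
def grab(n):
    s=bot.observe(); f=vision.grab_frame(n); f['state']=s; return f
def world(f,u,v,z=None):
    "pixel->world by depth or by plane z"
    F=200/np.tan(np.radians(f['fovy'])/2); M=np.array(f['cam_to_world'])
    d=np.array([(u-f['cx'])/F,(v-f['cy'])/F,1.])
    if z is None: k=f['depth'][int(v),int(u)]
    else: k=(z-M[2,3])/(M[2,:3]@d)
    return M[:3,:3]@(d*k)+M[:3,3]
def cloud(f):
    F=200/np.tan(np.radians(f['fovy'])/2); M=np.array(f['cam_to_world'])
    v,u=np.mgrid[:400,:640]; k=f['depth']
    P=np.stack([(u-f['cx'])/F*k,(v-f['cy'])/F*k,k],-1)
    P=P@M[:3,:3].T+M[:3,3]; P[k==0]=np.nan; return P
E
python3 - <<'E'
from h import *
print(bot.observe())
for n in ('scene','top'):
    f=grab(n); pickle.dump(f,open(n+'.pkl','wb')); cv2.imwrite(f'pics/{n}0.png',f['image']); print(n,f['fovy'],np.round(f['cam_to_world'],3).tolist())
E
```

```text
pics
{'clock': 0.0, 'qpos': array([-1.17417562,  0.52199021, -0.03632384,  1.60001624,  0.02119378,
        1.02106065, -0.11279306]), 'qd': array([ 0.00135032,  0.00119182,  0.00010761,  0.00049213,  0.000891  ,
        0.00024201, -0.00150516]), 'joint_efforts': array([-1.75703855e-03, -9.27100754e+01,  1.97935089e+00, -3.69936204e+01,
        1.78254145e-02,  8.22803500e-03,  6.67732451e-06]), 'position': array([0.28123831, 0.55798982, 0.40413754]), 'tool_rot': array([-3.14050541e+00,  7.32437587e-05,  2.67476277e+00]), 'force': array([-0.38082969,  0.29907911,  0.69896841]), 'moment': array([ 0.00436475,  0.01370255, -0.01327391]), 'finger_force': 0.0, 'grip_width': 0.08526400355680427}
scene 57.2044973220933 [[0.776, 0.438, -0.453, 1.032], [0.63, -0.541, 0.556, -0.625], [-0.002, -0.717, -0.697, 0.846], [0.0, 0.0, 0.0, 1.0]]
top 50.175368333853676 [[-0.027, -0.99, 0.141, 0.358], [-1.0, 0.027, 0.0, -0.003], [-0.004, -0.141, -0.99, 1.197], [0.0, 0.0, 0.0, 1.0]]
```

View pics/top0.png

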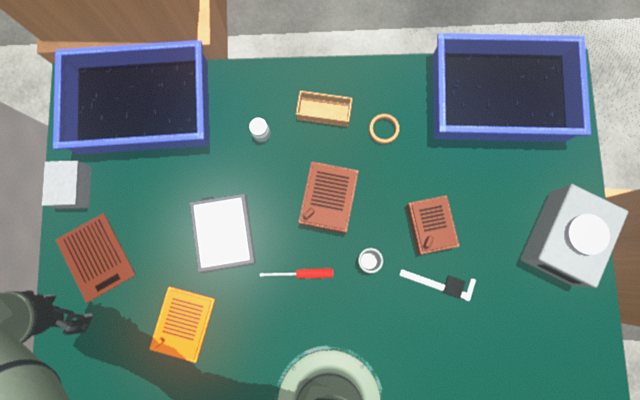

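View pics/scene0.png

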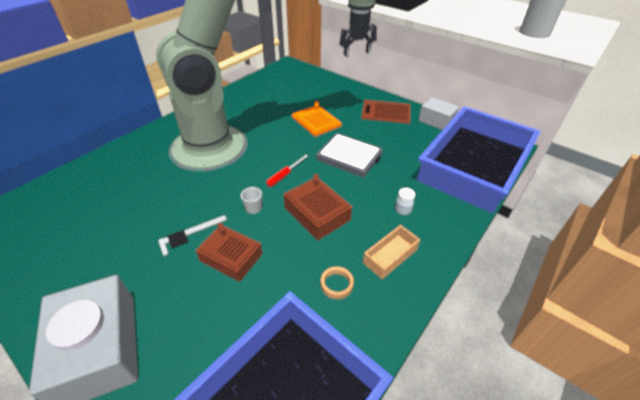

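Brown candidates in the top view are the stack at (329,197), the stack at (433,224) and a flat brown piece at (95,257) with no upright ear. The orange tray at (183,323) is a decoy. The panel is at (222,233). The (329,197) stack looks larger and has an ear at (309,213), so I'll measure it and confirm.

```bash
python3 - <<'E'
from h import *
T=pickle.load(open('top.pkl','rb')); S=pickle.load(open('scene.pkl','rb'))
def rect(P,m,lab):
    q=P[m]; q=q[~np.isnan(q).any(1)]
    r=cv2.minAreaRect((q[:,:2]*1000).astype(np.float32)); print(lab,len(q),'medz',np.round(np.median(q[:,2])*1000,1),'c,size,ang',np.round(r[0],1),np.round(r[1],1),round(r[2],1), np.round(cv2.boxPoints(r)).tolist())
for n,f in (('top',T),('scene',S)):
    P=cloud(f); hsv=cv2.cvtColor(f['image'],cv2.COLOR_BGR2HSV); z=P[...,2]
    br=((hsv[...,0]<10)|(hsv[...,0]>172))&(hsv[...,1]>90)
    boxes={'top':{'big':(285,375,150,245),'small':(395,470,185,265),'flat':(50,140,205,305),'panel':(180,265,185,280)},'scene':{'big':(275,360,170,245),'small':(190,270,220,285),'panel':(310,390,130,180)}}[n]
    for k,(a,b,c,d) in boxes.items():
        m=np.zeros(z.shape,bool); m[c:d,a:b]=1
        zz=z[m&((z>0.012))&(br|(k=='panel'))]; h=np.histogram(zz,np.arange(0,.12,.006)); print(n,k,h[0])
        if k=='panel': rect(P,m&(z>.024)&(z<.036),n+k); rect(P,m&(f['image'].min(-1)>215)&(z>.02),n+' window')
        else:
            top=np.nanmedian(zz[zz>.04]) if k!='flat' else np.median(zz)
            rect(P,m&(abs(z-top)<.005),n+k+' plate'); rect(P,m&(z>top+.014)&(z<top+.034),n+k+' ear')
cv2.imwrite('pics/c.png',np.hstack([cv2.resize(T['image'][150:250,285:385],(390,390),interpolation=2),cv2.resize(S['image'][165:245,275:355],(390,390),interpolation=2)]))
E
```

```text
top big [   0    0    2    2    9    8   10   12    5  367 1617  755    6    4
   17   44    0    0    0]
topbig plate 2508 medz 64.4 c,size,ang [544.5 -15.7] [129.9 170.1] 77.2 [[447.0, -60.0], [613.0, -98.0], [642.0, 29.0], [476.0, 66.0]]
topbig ear 65 medz 90.8 c,size,ang [497.6  38. ] [14.6 29.9] 37.9 [[483.0, 45.0], [501.0, 22.0], [513.0, 31.0], [494.0, 54.0]]
top small [   0    0    1    6    4   11   25  217 1075  527    5    3   23   43
    0    0    0    0    0]
topsmall plate 1661 medz 52.6 c,size,ang [ 462.  -296.6] [139.7 106.3] 10.0 [[384.0, -256.0], [402.0, -361.0], [540.0, -337.0], [522.0, -232.0]]
topsmall ear 72 medz 78.6 c,size,ang [ 414.6 -274.9] [14.3 29.8] 64.9 [[398.0, -275.0], [425.0, -288.0], [431.0, -275.0], [404.0, -262.0]]
top flat [0 0 0 0 0 0 0 0 0 0 0 0 0 0 0 0 0 0 0]
topflat plate 0 medz nan c,size,ang [0. 0.] [0. 0.] 0.0 [[0.0, 0.0], [0.0, 0.0], [0.0, 0.0], [0.0, 0.0]]
topflat ear 0 medz nan c,size,ang [0. 0.] [0. 0.] 0.0 [[0.0, 0.0], [0.0, 0.0], [0.0, 0.0], [0.0, 0.0]]
top panel [   0    0   51  165 2677 1113    3    0    0    0    0    0    0    0
  
[... 674 characters left out ...]
ll [  0   0  80  74  83  80  84  85 509 987   8   9  10  30   1   0   0   0
   0]
scenesmall plate 1431 medz 55.1 c,size,ang [ 462.3 -295.8] [140.8 106.2] 9.9 [[384.0, -256.0], [402.0, -360.0], [541.0, -336.0], [523.0, -231.0]]
scenesmall ear 56 medz 80.1 c,size,ang [ 413.7 -274.4] [13.7 32.2] 65.6 [[396.0, -274.0], [426.0, -287.0], [431.0, -275.0], [402.0, -262.0]]
scene panel [   0    0  117  109  376 1058    6    0    0    0    1    4    0    0
    0   26    0    0    0]
scenepanel 1434 medz 31.4 c,size,ang [457.2 280.1] [195.6 159.6] 7.5 [[350.0, 347.0], [371.0, 188.0], [565.0, 214.0], [544.0, 372.0]]
scene window 1125 medz 31.8 c,size,ang [456.9 281.4] [178.3 142.4] 8.7 [[358.0, 338.0], [380.0, 198.0], [556.0, 225.0], [534.0, 365.0]]
  return _methods._mean(a, axis=axis, dtype=dtype,
  ret = ret.dtype.type(ret / rcount)
```

View pics/c.png

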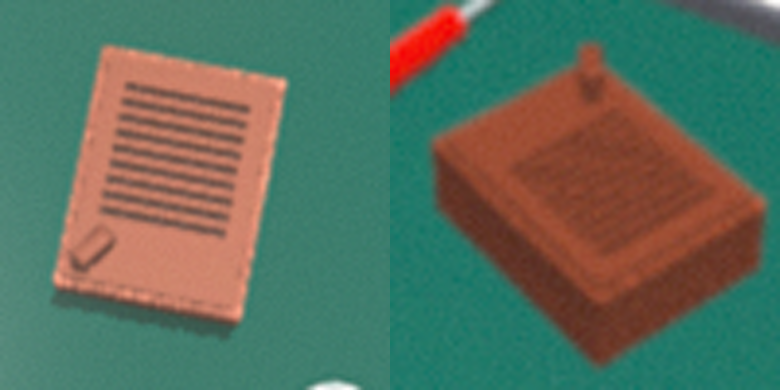

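The crop shows the upright ear at (95,248). Plate size 170×130 matches the window, the plate top is at about 66 mm and the ear top about 92 mm. The larger stack is at (0.544, -0.0155) with yaw -12.9°, and its ear is at (0.497, 0.038). The tray centre and ear agree across both views. The panel is at (0.458, 0.280) with yaw 8°.

```bash
cat >> h.py <<'E'
from scipy.spatial.transform import Rotation as Ro
def delta(p,yawdeg):
    s=bot.observe(); R=Ro.from_euler('xyz',s['tool_rot']); G=Ro.from_euler('ZX',[yawdeg,180],degrees=True)
    print('t',s['clock'],'pos',s['position'].round(4),'rot',s['tool_rot'].round(4),'F',s['force'].round(2),'w',s['grip_width'],'fz',s['finger_force'])
    print('shift cm',(R.inv().apply(np.array(p)-s['position'])*100).round(2),'turn',(R.inv()*G).as_rotvec().round(4))
E
python3 -m creep '[[[1,-3.9,-3.33,0,0,0,0],[1,-3.9,-3.33,0,0,0,0],[1,-3.9,-3.33,0,0,0,0],[1,-3.9,-3.33,0,0,0,0],[1,-3.9,-3.33,0,0,0,0],[1,-3.9,-3.33,0,0,0,0],[1,-3.9,-3.33,0,0,0,0],[1,-3.9,-3.33,0,0,0,0],[1,-3.9,-3.33,0,0,0,0],[1,-3.9,-3.33,0,0,0,0],[1,-3.9,-3.33,0,0,0,0],[1,0,0,0,0,0,0]]]'
python3 -m creep '[[[1,0,0,2,0,0,0.128],[1,0,0,2,0,0,0.128],[1,0,0,2,0,0,0.128],[1,0,0,0,0,0,0],[1,0,0,0,0,0,0]]]' 40
python3 -c "
from h import *
delta((.497,.0382,.242),131.2)"
```

```text
clock: 1.6
position: [0.5002, 0.0344, 0.4045]
tool_rot: [-3.14, 0.0, 2.669]
force: [0.1, 0.7, 0.2]
grip_width: 0.0852
finger_force: 0.0
clock: 2.22
position: [0.4996, 0.0383, 0.3453]
tool_rot: [3.141, 0.0, 2.294]
force: [0.1, -0.4, -0.1]
grip_width: 0.086
finger_force: 0.0
t 2.225 pos [0.4996 0.0383 0.3453] rot [3.1412e+00 1.0000e-04 2.2942e+00] F [ 0.07 -0.36 -0.09] w 0.08595485902461884 fz 0.0
shift cm [ 0.17 -0.21 10.33] turn [0.0004 0.0001 0.0043]
```

```bash
python3 -m creep '[[[1,0.17,-0.21,1.5,0,0,0.004],[1,0,0,1.5,0,0,0],[1,0,0,0,0,0,0],[1,0,0,0,0,0,0]]]'
cat >> h.py <<'E'
def wcloud(f):
    F=200/np.tan(np.radians(f['fovy'])/2); v,u=np.mgrid[:400,:640]; x=u-f['cx'];y=v-f['cy']; r=np.hypot(x,y)+1e-9; t=r/F
    k=f['depth']; g=np.tan(np.minimum(t,1.5))/r
    P=np.stack([x*g*k,y*g*k,k],-1); M=np.array(f['tool_from_camera']); P=P@M[:3,:3].T+M[:3,3]
    s=f['state']; P=Ro.from_euler('xyz',s['tool_rot']).apply(P.reshape(-1,3)).reshape(P.shape)+s['position']
    P[(k==0)|(t>1.4)]=np.nan; return P
E
python3 - <<'E'
from h import *
f=grab('wrist'); pickle.dump(f,open('w1.pkl','wb')); cv2.imwrite('pics/w1.png',f['image'])
P=wcloud(f); z=P[...,2]; hsv=cv2.cvtColor(f['image'],cv2.COLOR_BGR2HSV)
br=((hsv[...,0]<12)|(hsv[...,0]>170))&(hsv[...,1]>90)
near=np.hypot(P[...,0]-.544,P[...,1]+.0155)<.13
print(np.histogram(z[br&near],np.arange(0,.12,.006))[0])
for lo,hi in ((.058,.072),(.08,.1)):
    q=P[br&near&(z>lo)&(z<hi)]
    if len(q)<5: continue
    r=cv2.minAreaRect((q[:,:2]*1000).astype(np.float32)); print(len(q),np.median(q[:,2]),np.round(r[0],1),np.round(r[1],1),r[2])
delta((.497,.0382,.242),131.2)
E
```

```text
clock: 2.72
position: [0.4971, 0.0378, 0.3151]
tool_rot: [3.141, 0.0, 2.287]
force: [-0.7, -0.2, 0.6]
grip_width: 0.085
finger_force: 0.0
[   59   157   189   219   200   237   243   254   277   414  8788 12052
    50    57    70   806     0     0     0]
21073 0.06618285170802343 [544.6 -12.4] [130.9 171.3] 77.01225280761719
921 0.09208834528108381 [496.9  41.5] [13.9 30.7] 41.06483459472656
t 2.775 pos [0.4971 0.0378 0.3152] rot [3.141e+00 3.000e-04 2.287e+00] F [-0.42  0.36  1.26] w 0.08528055086270882 fz 0.0
shift cm [0.04 0.02 7.32] turn [ 0.0005  0.0003 -0.0029]
```

View pics/w1.png

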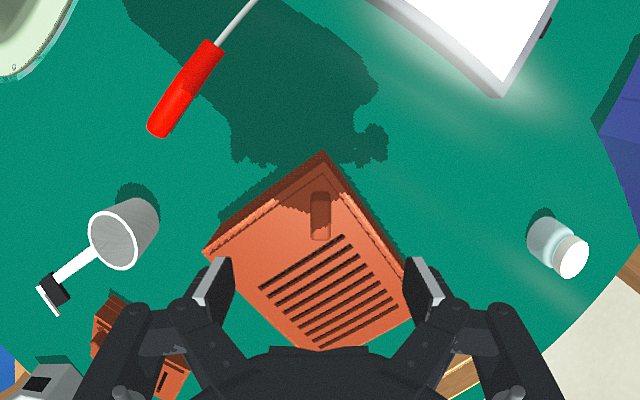

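The wrist view shows the ear at (320,215), midway between the fingers at (228,260) and (410,260). The wrist position is about 3 mm off in y from the fixed cameras. I'll descend above the ear and compare again, using the pads themselves.

```bash
python3 -m creep '[[[1,0,0.1,2,0,0,0],[1,0,0.1,2,0,0,0],[1,0,0,1,0,0,0],[1,0,0,0,0,0,0],[1,0,0,0,0,0,0]]]'
python3 - <<'E'
from h import *
f=grab('wrist'); pickle.dump(f,open('w2.pkl','wb')); s=f['state']
P=wcloud(f); z=P[...,2]; hsv=cv2.cvtColor(f['image'],cv2.COLOR_BGR2HSV)
br=((hsv[...,0]<12)|(hsv[...,0]>170))&(hsv[...,1]>90)
R=Ro.from_euler('xyz',s['tool_rot']); Q=R.inv().apply((P-s['position']).reshape(-1,3)).reshape(P.shape)
m=br&(z>.084)&(z<.1)&(np.hypot(P[...,0]-.497,P[...,1]-.04)<.03)
q=Q[m]*1000; print('ear tool mm',len(q),q.mean(0).round(1),cv2.minAreaRect(q[:,:2].astype(np.float32)),'world',P[m].mean(0).round(4))
pad=(Q[...,2]>.12)&(Q[...,2]<.175)&~br&(abs(Q[...,1])<.07)&(abs(Q[...,0])<.03)&(z>.07)
for sg in (-1,1):
    q=Q[pad&(Q[...,1]*sg>0)]*1000; print('pad',len(q),np.percentile(q,[5,50,95],axis=0).round(1).tolist() if len(q) else '')
delta((.497,.0382,.242),131.2)
cv2.imwrite('pics/w2.png',f['image'])
E
```

```text
clock: 3.4
position: [0.4985, 0.0391, 0.2653]
tool_rot: [3.141, 0.0, 2.287]
force: [0.5, -0.9, -0.2]
grip_width: 0.0853
finger_force: 0.0
ear tool mm 1392 [  5.1   0.5 173.6] ((2.9202613830566406, 0.3084549903869629), (14.358458518981934, 29.9577579498291), 89.55726623535156) world [0.4957 0.0433 0.0917]
pad 2084 [[-6.4, -53.2, 122.1], [8.0, -42.0, 136.3], [12.3, -41.3, 154.3]]
pad 2118 [[-6.4, 43.5, 122.2], [7.9, 44.2, 136.7], [12.3, 55.6, 155.0]]
t 3.45 pos [0.4985 0.0391 0.2654] rot [3.1407e+00 5.0000e-04 2.2867e+00] F [ 0.04 -0.26  0.92] w 0.08531942014824184 fz 0.0
shift cm [ 0.03 -0.18  2.34] turn [ 0.0008  0.0005 -0.0032]
```

View pics/w2.png

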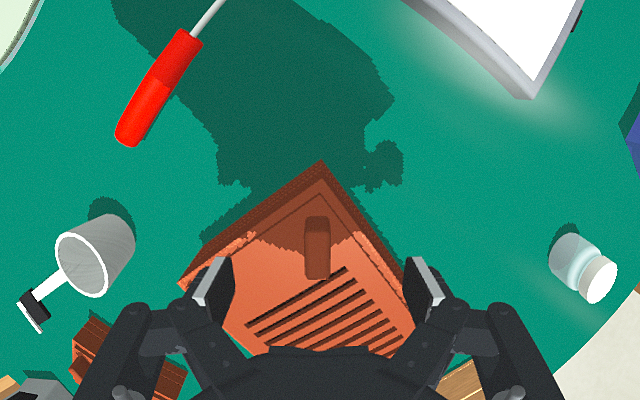

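The wrist view shows the ear centred between the pads within 1 mm. Using pad-relative and world measurements together, I'll shift (0.1, -0.12) cm, descend and close gently.

```bash
python3 -m creep '[[[1,0.1,-0.12,1,0,0,-0.003],[1,0,0,1,0,0,0],[1,0,0,0.3,0,0,0],[1,0,0,0,0,0,0],[0.3,0,0,0,0,0,0],[0,0,0,0,0,0,0],[-0.3,0,0,0,0,0,0],[-0.5,0,0,0,0,0,0],[-0.6,0,0,0,0,0,0],[-0.6,0,0,0,0,0,0]]]' 30
python3 -m creep '[[[-0.8,0,0,0,0,0,0],[-0.9,0,0,0,0,0,0],[-1,0,0,0,0,0,0],[-1,0,0,0,0,0,0]]]' 40
python3 -c "
from h import *
delta((.497,.0382,.242),131.2)"
```

```text
clock: 4.7
position: [0.4968, 0.0391, 0.2417]
tool_rot: [-3.142, -0.0, 2.29]
force: [-0.2, 0.1, 0.1]
grip_width: 0.0169
finger_force: 0.0
clock: 5.2
position: [0.4969, 0.0392, 0.2418]
tool_rot: [3.141, 0.0, 2.29]
force: [0.2, 1.1, 5.2]
grip_width: 0.0131
finger_force: 39.6
t 5.2 pos [0.4969 0.0392 0.2418] rot [3.1412e+00 2.0000e-04 2.2899e+00] F [0.19 1.07 5.22] w 0.013050710865995636 fz 39.56835865974426
shift cm [-0.08 -0.06 -0.02] turn [0.0004 0.0002 0.    ]
```

```bash
python3 -m creep '[[[-1,0,0,0,0,0,0],[-1,0,0,0,0,0,0],[-1,-0.21,0,-0.192,0,0.0108,0],[-1,-0.21,0,-0.192,0,0.0108,0],[-1,-0.21,0,-0.192,0,0.0108,0],[-1,-0.21,0,-0.192,0,0.0108,0],[-1,-0.21,0,-0.192,0,0.0108,0],[-1,-0.21,0,-0.192,0,0.0108,0],[-1,0,0,0,0,0,0]]]' 110
python3 -c "
from h import *
f=grab('top'); cv2.imwrite('pics/t1.png',f['image']); g=grab('scene'); 
for n,f in (('top',f),('scene',g)):
  P=cloud(f); hsv=cv2.cvtColor(f['image'],cv2.COLOR_BGR2HSV); m=((hsv[...,0]<10)|(hsv[...,0]>172))&(hsv[...,1]>90)&(np.hypot(P[...,0]-.544,P[...,1]+.0155)<.12)&(P[...,2]>.058)&(P[...,2]<.1)
  q=P[m]; u=np.array([np.cos(np.radians(131.2)),np.sin(np.radians(131.2))]); s=(q[:,:2]-[.544,-.0155])@u; t=(q[:,:2]-[.544,-.0155])@[u[1],-u[0]]
  k=s<.04; A=np.c_[s,t,np.ones(len(s))][k]; print(n,'slope',np.linalg.lstsq(A,q[k,2],rcond=None)[0])
delta((.497,.0382,.242),131.2)"
```

```text
clock: 6.32
position: [0.5053, 0.0292, 0.253]
tool_rot: [-3.142, -0.065, 2.289]
force: [-1.1, 0.1, 2.5]
grip_width: 0.0116
finger_force: 108.9
top slope [0.13749356 0.09081357 0.07707362]
scene slope [0.07800932 0.00285763 0.07236487]
t 6.425 pos [0.5053 0.0293 0.253 ] rot [ 3.1415 -0.0647  2.2896] F [-1.07 -0.28  2.46] w 0.012072431796055891 fz 108.91506671905518
shift cm [ 1.14 -0.04  1.18] turn [ 0.0001 -0.0647 -0.0003]
```

```bash
python3 -m creep '[[[-1,-0.21,0,-0.192,0,0.0108,0],[-1,-0.21,0,-0.192,0,0.0108,0],[-1,-0.21,0,-0.192,0,0.0108,0],[-1,-0.21,0,-0.192,0,0.0108,0],[-1,-0.21,0,-0.192,0,0.0108,0],[-1,-0.21,0,-0.192,0,0.0108,0],[-1,0,0,0,0,0,0],[-1,0,0,0,0,0,0]]]' 110
cat > m.py <<'E'
from h import *
import sys
g=grab('scene'); cv2.imwrite('pics/'+sys.argv[1],cv2.resize(g['image'][130:260,240:400],(800,650)[:2],interpolation=2)[:600])
f=g;P=cloud(f); hsv=cv2.cvtColor(f['image'],cv2.COLOR_BGR2HSV); m=((hsv[...,0]<10)|(hsv[...,0]>172))&(hsv[...,1]>90)&(np.hypot(P[...,0]-.544,P[...,1]+.0155)<.12)&(P[...,2]>.058)&(P[...,2]<.15)
q=P[m]; u=np.array([np.cos(np.radians(131.2)),np.sin(np.radians(131.2))]); s=(q[:,:2]-[.544,-.0155])@u; t=(q[:,:2]-[.544,-.0155])@[u[1],-u[0]]
k=(s<.04); A=np.c_[s,t,np.ones(len(s))]
for i in range(6):
    c=np.linalg.lstsq(A[k],q[k,2],rcond=None)[0]; k=(s<.04)&(abs(A@c-q[:,2])<.006)
print('slope',c,k.sum(),'far z',c@[-.107,0,1],'ear corner z',c@[.107,0,1])
delta((.497,.0382,.242),131.2)
E
python3 m.py s2.png
```

```text
clock: 7.42
position: [0.5142, 0.0191, 0.2631]
tool_rot: [-3.141, -0.129, 2.29]
force: [1.7, -3.5, -2.1]
grip_width: 0.0118
finger_force: 108.3
slope [0.14628504 0.00582081 0.08039526] 1474 far z 0.06474276138898633 ear corner z 0.09604775977225086
t 7.475 pos [0.5142 0.0191 0.2632] rot [-3.1415 -0.1294  2.2898] F [ 1.19 -3.4  -2.02] w 0.012057709856124452 fz 108.288813829422
shift cm [ 2.27 -0.04  2.43] turn [-1.000e-04 -1.294e-01 -1.000e-04]
```

View pics/s2.png

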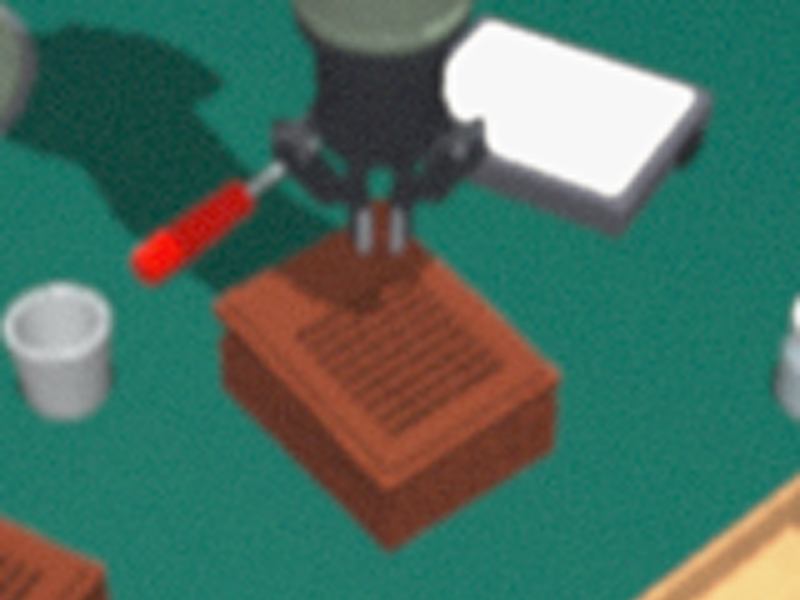

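The crop shows the ear corner raised about 27–30 mm at (390,215), with the far corner at (390,485) still seated and the stack unmoved. Next is a straight lift.

```bash
python3 -m creep '[[[-1,-0.05,0,0,0,0,0],[-1,-0.05,0,0,0,0,0],[-1,0.026,0,-0.2,0,0,0],[-1,0.026,0,-0.2,0,0,0],[-1,0.026,0,-0.2,0,0,0],[-1,0.026,0,-0.2,0,0,0],[-1,0.026,0,-0.2,0,0,0],[-1,0.026,0,-0.2,0,0,0],[-1,0.026,0,-0.2,0,0,0],[-1,0.026,0,-0.2,0,0,0],[-1,0,0,0,0,0,0],[-1,0,0,0,0,0,0]]]' 110
python3 m.py s3.png
```

```text
clock: 8.98
position: [0.5149, 0.0184, 0.2792]
tool_rot: [-3.142, -0.13, 2.29]
force: [-0.3, 0.5, -1.2]
grip_width: 0.012
finger_force: 108.3
slope [0.14989275 0.00438373 0.09629185] 1525 far z 0.08025332625246857 ear corner z 0.11233037433474367
t 9.025 pos [0.5148 0.0184 0.2791] rot [-3.1415 -0.1297  2.2898] F [ 1.48 -0.18 -2.58] w 0.011755665427672047 fz 108.2689118385315
shift cm [ 2.16 -0.04  4.03] turn [-1.000e-04 -1.297e-01 -1.000e-04]
```

View pics/s3.png

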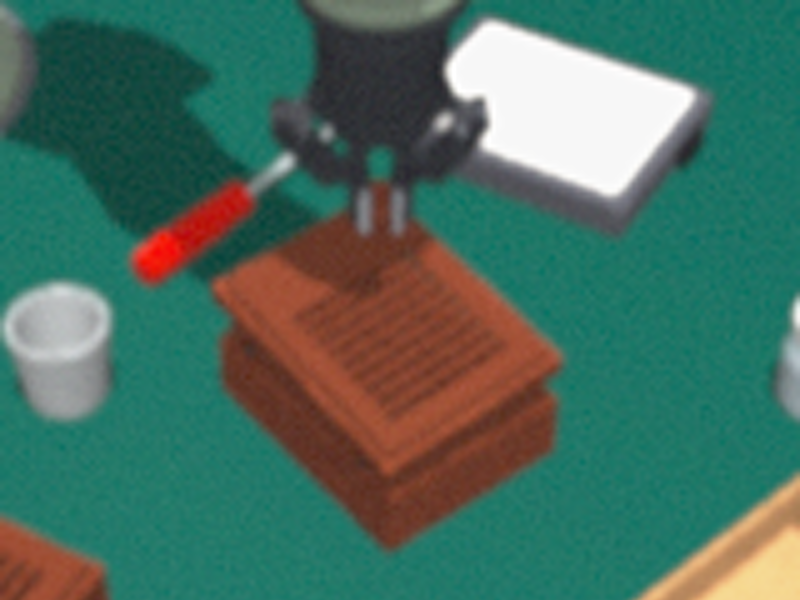

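The tray is clear of the stack, which stayed put. I'll lift further and level.

```bash
python3 -m creep '[[[-1,0.13,0,-1,0,0,0],[-1,0.19,0,-1.5,0,0,0],[-1,0.19,0,-1.5,0,0,0],[-1,0.19,0,-1.5,0,0,0],[-1,0.13,0,-1,0,0,0],[-1,0,0,0,0,-0.026,0],[-1,0,0,0,0,-0.026,0],[-1,0,0,0,0,-0.026,0],[-1,0,0,0,0,-0.026,0],[-1,0,0,0,0,-0.026,0],[-1,0,0,0,0,0,0],[-1,0,0,0,0,0,0]]]' 110
cat > m2.py <<'E'
from h import *
import sys
c0=np.array(eval(sys.argv[1])); zr=eval(sys.argv[2])
s=bot.observe(); print(s['clock'],s['position'].round(4),s['tool_rot'].round(4),s['force'].round(2))
for n in ('scene','top'):
    f=grab(n); cv2.imwrite(f'pics/{sys.argv[3]}_{n}.png',f['image']); P=cloud(f); hsv=cv2.cvtColor(f['image'],cv2.COLOR_BGR2HSV)
    m=((hsv[...,0]<10)|(hsv[...,0]>172))&(hsv[...,1]>90)&(np.hypot(P[...,0]-c0[0],P[...,1]-c0[1])<.15)&(P[...,2]>zr[0])&(P[...,2]<zr[1])
    q=P[m]; A=np.c_[q[:,:2]-c0,np.ones(len(q))]; k=np.abs(q[:,2]-np.median(q[:,2]))<.02
    for i in range(10):
        c=np.linalg.lstsq(A[k],q[k,2],rcond=None)[0]; k=abs(A@c-q[:,2])<.004
    r=cv2.minAreaRect((q[k][:,:2]*1000).astype(np.float32))
    print(n,k.sum(),'slope xy,z at c0',c.round(4),'rect',np.round(r[0],1),np.round(r[1],1),round(r[2],1))
E
python3 m2.py '(.544,-.0155)' '(.08,.2)' a
python3 -c "
from h import *
delta((.3947,.3135,.324),152.2)"
```

```text
clock: 10.52
position: [0.515, 0.0183, 0.3447]
tool_rot: [-3.142, 0.0, 2.29]
force: [1.8, -0.0, -1.8]
grip_width: 0.0117
finger_force: 108.3
10.525 [0.515  0.0183 0.3447] [-3.1415e+00  2.0000e-04  2.2898e+00] [ 1.78 -0.03 -1.8 ]
scene 1639 slope xy,z at c0 [-0.0096  0.0093  0.1698] rect [563.4 -39.4] [126.1 167.1] 77.3
top 679 slope xy,z at c0 [0.0027 0.0556 0.1711] rect [552.4 -90. ] [ 52.  172.5] 89.9
t 10.625 pos [0.515  0.0182 0.3447] rot [3.1416e+00 2.0000e-04 2.2896e+00] F [-1.09 -0.01 -3.05] w 0.011593071812831644 fz 108.25827240943909
shift cm [30.15 10.39  2.07] turn [-0.000e+00  2.000e-04 -3.668e-01]
```

```bash
python3 -m creep '[[[-1,2,0.69,0,0,0,0],[-1,4,1.38,0,0,0,0],[-1,4,1.38,0,0,0,0],[-1,4,1.38,0,0,0,0],[-1,4,1.38,0,0,0,0],[-1,4,1.38,0,0,0,0],[-1,4,1.38,0,0,0,0],[-1,2.6,0.9,0,0,0,0],[-1,1.55,0.52,0,0,0,0],[-1,0,0,0,0,-0.012,0],[-1,0,0,0,0,0,0]]]' 110
python3 -m creep '[[[-1,0,0,0.4,0,0,-0.05],[-1,0,0,0.5,0,0,-0.09],[-1,0,0,0.5,0,0,-0.09],[-1,0,0,0.5,0,0,-0.09],[-1,0,0,0.17,0,0,-0.047],[-1,0,0,0,0,0,0],[-1,0,0,0,0,0,0],[-1,0,0,0,0,0,0]]]' 110
python3 m2.py '(.458,.280)' '(.11,.18)' b
python3 -c "
from h import *
delta((.3947,.3135,.324),152.2)
f=grab('wrist'); P=wcloud(f); z=P[...,2]; hsv=cv2.cvtColor(f['image'],cv2.COLOR_BGR2HSV); m=((hsv[...,0]<10)|(hsv[...,0]>172))&(hsv[...,1]>90)&(z>.135)&(z<.165)
q=P[m]; A=np.c_[q[:,:2]-[.458,.28],np.ones(len(q))]; print('wrist',m.sum(),np.linalg.lstsq(A,q[:,2],rcond=None)[0])
for n in ('top','scene'):
  f=pickle.load(open(n+'.pkl','rb')); P=cloud(f); z=P[...,2]; m=(abs(z-.066)<.006)&(np.hypot(P[...,0]-.544,P[...,1]+.0155)<.1); q=P[m]; print('baseline slope',n,np.linalg.lstsq(np.c_[q[:,:2],np.ones(len(q))],q[:,2],rcond=None)[0][:2])
"
```

```text
clock: 12.0
position: [0.3951, 0.3126, 0.3446]
tool_rot: [-3.141, 0.013, 2.289]
force: [-1.0, 0.2, -1.6]
grip_width: 0.012
finger_force: 108.3
clock: 13.0
position: [0.3949, 0.3132, 0.324]
tool_rot: [-3.137, 0.012, 2.656]
force: [0.3, -0.9, -1.2]
grip_width: 0.0119
finger_force: 108.2
13.0 [0.3949 0.3132 0.324 ] [-3.1373  0.0118  2.6559] [ 0.35 -0.88 -1.21]
scene 783 slope xy,z at c0 [-0.006   0.0069  0.1499] rect [462.3 274.4] [163.8 130.4] 8.5
top 1788 slope xy,z at c0 [ 0.0063 -0.0058  0.1475] rect [459.7 275.2] [167.7 128.4] 8.8
t 13.1 pos [0.3948 0.3133 0.324 ] rot [-3.1372  0.0117  2.6563] F [-0.09 -0.94 -1.81] w 0.01173069508616077 fz 108.23574542999268
shift cm [ 0.02  0.01 -0.  ] turn [-0.0044  0.0117 -0.0001]
wrist 10279 [ 0.02823074 -0.01083501  0.14821072]
baseline slope top [-1.45435264e-03 -1.20360209e-05]
baseline slope scene [-0.00810969  0.00732445]
```

View pics/b_scene.png

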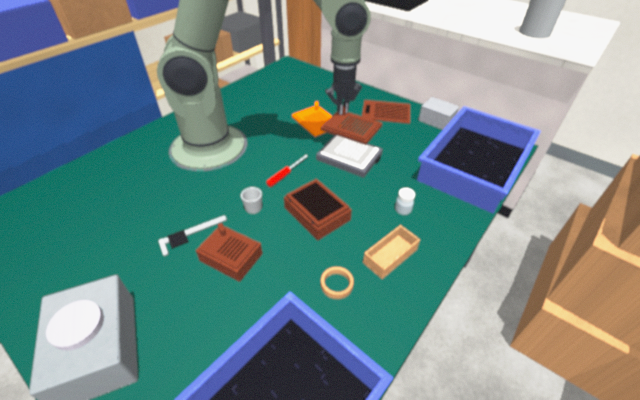

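The scene view shows the tray level above the panel at (352,125), with the larger stack undisturbed. The fixed scene camera has a slope bias that I had corrected for, so I'll undo that and re-measure the centring.

```bash
python3 -m creep '[[[-1,0,0,0,0,0.011,0],[-1,0,0,0,0,0,0.006],[-1,0,0,0,0,0,0],[-1,0,0,0,0,0,0],[-1,0,0,0,0,0,0]]]' 110
python3 m2.py '(.458,.280)' '(.11,.18)' c
python3 -c "
from h import *
delta((.3947,.3135,.324),152.2)"
```

```text
clock: 13.78
position: [0.3948, 0.3134, 0.3239]
tool_rot: [-3.137, 0.001, 2.651]
force: [0.1, -0.2, -1.8]
grip_width: 0.0121
finger_force: 108.2
13.775 [0.3948 0.3134 0.3239] [-3.1371e+00  6.0000e-04  2.6508e+00] [ 0.14 -0.17 -1.78]
scene 776 slope xy,z at c0 [-0.0095  0.0076  0.1491] rect [459.6 275.7] [165.3 127.1] 7.2
top 1781 slope xy,z at c0 [-0.0067  0.001   0.1466] rect [457.6 276.8] [167.4 129.1] 7.7
t 13.875 pos [0.3948 0.3134 0.3239] rot [-3.1372e+00  6.0000e-04  2.6508e+00] F [-0.49 -0.42 -1.68] w 0.01176499864176945 fz 108.23765158653259
shift cm [ 0.01  0.   -0.01] turn [-0.0044  0.0006 -0.0056]
```

View pics/c_top.png

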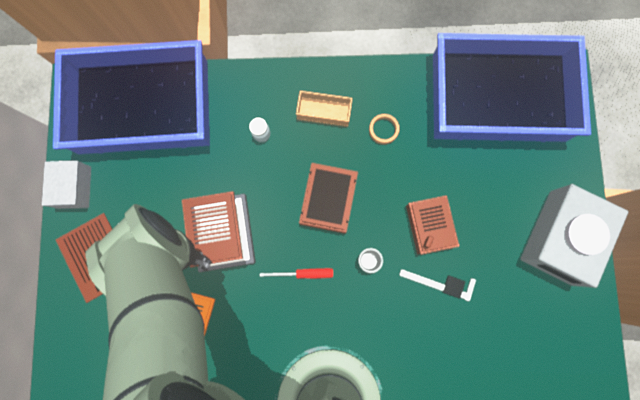

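```bash
python3 -m creep '[[[-1,0.19,0.24,0,0,0,0],[-1,0,0,0,0,0,0],[-1,0,0,0,0,0,0],[-1,0,0,0,0,0,0],[-1,0,0,0,0,0,0],[-1,0,0,0,0,0,0]]]' 110
python3 m2.py '(.458,.280)' '(.11,.18)' d
python3 - <<'E'
from h import *
f=grab('top'); P=cloud(f); z=P[...,2]
hsv=cv2.cvtColor(f['image'],cv2.COLOR_BGR2HSV); br=((hsv[...,0]<10)|(hsv[...,0]>172))&(hsv[...,1]>90)
q=P[(np.hypot(P[...,0]-.544,P[...,1]+.0155)<.13)&(z>.03)&(z<.07)&br]; print('stack',cv2.minAreaRect((q[:,:2]*1000).astype(np.float32)))
print(abs(bot.observe()['qd']).max())
E
```

```text
clock: 14.62
position: [0.3943, 0.3164, 0.3239]
tool_rot: [-3.137, 0.001, 2.651]
force: [-0.2, -0.1, -2.2]
grip_width: 0.0121
finger_force: 108.2
14.625 [0.3943 0.3164 0.3239] [-3.1371e+00  6.0000e-04  2.6507e+00] [-0.17 -0.11 -2.25]
scene 774 slope xy,z at c0 [-0.0102  0.0024  0.149 ] rect [461.  279.1] [162.7 130.2] 7.8
top 1796 slope xy,z at c0 [-0.007  -0.0003  0.1466] rect [457.3 279.7] [167.7 129.2] 7.8
stack ((544.2252197265625, -15.663314819335938), (128.43482971191406, 169.8394012451172), 77.21286010742188)
0.0016043230007086126
```

The tray is centred, level and still, and the stack hasn't moved (544.2, -15.7 against 544.5, -15.7). I'm handing it in.

```bash
python3 -c "
from workcell import bot
print(bot.job_done())"
```

```text
the job is handed in; nothing more can be done
None
```

I peeled the top tray off the larger stack and handed the job in with it held level, about 10 cm above the light panel and centred to about 3 mm, at 14.6 s; the larger stack measured unmoved, and nothing else was touched.

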